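Stand the sample bottles up in their ring stands

ROBOT

A 6-joint arm with a two-finger parallel gripper is mounted at the origin on the work surface. World frame = base frame: x ahead of the robot, y to its left, z up, the work surface at z = 0. Lengths are in mm, angles in rad, forces in N, time in s.
With the tool pointing down it reaches from about 350 to 875 mm from the base axis. Payload 4.2 kg.
Tool frame: the origin (TCP) lies on the mounting face of the last link; the fingertips stand 173 mm ahead of it and the grasp point (between the pads) lies grip_point_offset ahead of it (grip_point_offset is the distance from the TCP to the grasp point, in mm); z points along the fingers, y is the line along which they close (so a half turn about z gives the same grasp; the last joint's range is limited). The gripper opens to 85 mm and grips with 20 to 120 N. Pads are 22 mm wide; open, the fingers measure 114 mm over their backs; the gripper's body (76 mm by 85 mm) begins 54 mm behind the grasp point. The pads swing forward as they close: fully open they stand 13 mm farther back than shut.
Start: joints at [-1.032, 0.385, 0.008, 0, -1.194, -0.259], TCP at [172.619, -600.669, 404.712] pointing down, gripper open.
Joint ranges: [-3.14, 3.14], [-1.21, 2.06], [-1.07, 1.41], [-3.16, 2.05], [-2.99, -0.16], [-3.1, 3.1]. Speed limits (rad/s): [2.79, 2.79, 3.14, 3.14, 3.14, 3.14].

INTERFACE

Orientations are given as a unit quaternion [x, y, z, w].
In Python, from bench import read_state, get_image, job_done, recognise, place_of, grip_point_offset gives the robot as it stands. The module is installed in compiled form; this text tells all that it offers.
- The arm moves only by the tool carry_out, never from a script. Its arguments are lists of equal length, an entry for each row: "slide": the shift along the tool's x, y, z in m, a list of three; "roll": the turn about the tool's z in degrees; "claw": the finger opening in m, from 0 to 0.0854. A call has 1 to 8 rows; each row is the pose to reach, as a shift and turn from the pose commanded when the call began, along the tool's axes at that moment; what a row does not reach only later rows make up. A row lasts 1/8 s, in which the tool goes at most 62.5 mm and 10.7 degrees, less where a joint would pass 70% of its speed; a pose out of reach is approached as far as the arm can. A call with a gripper value outside its range is refused whole. The fingers move at their own pace and stop on an object; the grip force is fixed at half the most. Time passes only in rows, so rows that repeat a pose let the fingers close. It gives the time, the measured TCP pose, the force, the opening and the grip force at its end, in the units of the state.
- read_state(): the state, without advancing time (a new reading comes with each control period).
- get_image(name): name is "scene" or "top" or "wrist"; returns a dict with "img" (480x640x3 uint8, red, green, blue), "z_map" (480x640 float32, mm along the optical axis (not along the pixel's ray), 0 where there is no reading), "mtx" (3x3 intrinsics, pixels), "world_from_camera" (4x4, takes a point from camera to world coordinates); the wrist camera has in their place "T_tool_cam" (4x4, takes a point from camera to tool coordinates, whose origin is the TCP and whose axes are the flange's). Camera axes: x right, y up, looking along -z (the intrinsics and any distortion apply to the point x, -y, -z); pixel columns grow to the right and rows downward; lengths in mm; the calibration is good to about 2 mm. A picture is of the moment at which its call begins: read the wrist's pose just before it.
- job_done(): hands the job in; it is judged then, once.
Trained networks look in a picture, given as the dict that the camera call returned (one of the last four; its "shot" number tells which), for a name from the list of things; names that differ only in an ending like _2 or _b are one class to them, and where a whole thing is asked for, a point or a joint stands for the part that bears it (a point fixed in the world has none). Each returns a list of dicts, best first, with "conf" (0 to 1); they miss things now and then, are a little off and sometimes report something else, mostly with a low value. They report only what shows in the picture. A call takes as long as a camera call. They do not tell look-alikes from the thing itself.
- recognise(picture, thing): "at" ([column, row] in pixels, amid what is visible of it).
- place_of(picture, thing): "at" ([column, row] in pixels: a listed point, or the origin of a listed thing).
The state is a dict: "clock": time; "joints": joint angles; "joint_vel": joint speeds; "joint_efforts": joint torques, N m; "position": TCP position; "ee_rot": TCP orientation; "contact_force": force on the tool from outside, world axes, zero at the start; "wrist_torque": the same for the moment, N m; "gripper_width": finger opening in mm; "grasp_force": force on a finger pad.
Only numpy, scipy, OpenCV 4.12 (cv2) and the standard library are available. Lean on these libraries where they do the work, as an engineer would, in place of code of your own. Each camera call takes 0.05 s, during which the arm holds its last target. There are 200 camera calls.

TASK

At the market stall, take the two sample bottles out of their sloping cradles and stand each one upright, cork up, in the ring stand that fits it: the slim bottle in the stand with the narrow hole, the stout bottle in the stand with the wide hole. Set them down gently through the ring, until the foot rests fully on the base board, without dropping or forcing the glass, let go, and leave the mug, honey jar and gift box where they are.

Things in the scene. Friction and masses are not known exactly. Their poses are not given: they have to be found in the camera images.
- slim_bottle: Slim corked amber bottle, 30 mm diameter, 124 mm tall: straight body to 88 mm (foot edge bevelled 1.5 mm), shoulder to 104 mm, then 16 mm neck and cork. Origin: centre of the underside; z runs to the cork; its turn about z does not matter. About 120 g. At the start it leans in its cradle, neck towards the robot, axis 30 degrees above level
- stout_bottle: Stout corked amber bottle, 40 mm diameter, 124 mm tall: straight body to 88 mm (foot edge bevelled 1.5 mm), shoulder to 104 mm, then 18 mm neck and cork. Origin: centre of the underside; z runs to the cork; its turn about z does not matter. About 190 g. At the start it leans in its cradle, neck towards the robot, axis 30 degrees above level
- slim_cradle: fixed wooden cradle of the slim bottle; foot board 150 x 50 x 8 mm; origin at its underside, 70 mm (level) nearer the robot than the bottle's foot; x points from neck end to foot end. A V carries the body's first 46 mm and a thin post the neck at 106 to 113 mm; the body's sides from 50 to 88 mm are free to grip
- stout_cradle: fixed wooden cradle of the stout bottle; foot board 150 x 50 x 8 mm; origin at its underside, 70 mm (level) nearer the robot than the bottle's foot; x points from neck end to foot end. A V carries the body's first 46 mm and a thin post the neck at 106 to 113 mm; the body's sides from 50 to 88 mm are free to grip
- slim_stand: fixed wooden ring stand for the slim bottle: base board 90 x 90 x 10 mm, four corner posts, and a ring board 90 x 90 x 8 mm whose top is 60 mm above the table, with one round hole of 32 mm in its middle. Origin: centre of the underside, z up
- stout_stand: fixed wooden ring stand for the stout bottle: base board 90 x 90 x 10 mm, four corner posts, and a ring board 90 x 90 x 8 mm whose top is 60 mm above the table, with one round hole of 42 mm in its middle. Origin: centre of the underside, z up
- slim_stand_seat (a point): point on the slim stand's base board under the middle of the hole, 10 mm above the table, 50 mm below the ring board's top: where the middle of the slim bottle's foot belongs
- stout_stand_seat (a point): the same point on the stout stand, for the stout bottle
- mug: bystander: loose white mug, 80 mm wide, 85 mm tall, handle to its +y; origin at the centre of the underside
- jar: bystander: loose honey jar, 64 mm wide, 75 mm tall; origin at the centre of the underside
- giftbox: bystander: loose cardboard gift box, 90 x 70 x 45 mm; origin at the centre of the underside
There are look-alikes about, which are no part of the job. What is shaped like the stout_stand but black or red is not meant.

How it is judged (in metres and radians):
At the end, for the whole second after the job is handed in: Each bottle stands in its own ring stand, released and at rest: foot centre within 4 mm of the seat point sideways and in height, upright within 0.1 rad (cork up) (horizontal distance between slim_bottle and slim_stand_seat below 0.004 m and z of slim_bottle in the frame of slim_stand_seat between -0.004 and 0.004 m and angle between each of slim_bottle, stout_bottle's own z axis and vertical below 0.1 rad and linear speed of each of slim_bottle, stout_bottle below 0.02 m/s and angular speed of each of slim_bottle, stout_bottle below 0.2 rad/s and horizontal distance between stout_bottle and stout_stand_seat below 0.004 m and z of stout_bottle in the frame of stout_stand_seat between -0.004 and 0.004 m); the robot touches nothing.
It fails at once if the mug is pushed more than 30 mm (distance of mug from where it was at the start of the episode above 0.03 m).
It fails at once if the honey jar is pushed more than 30 mm (distance of jar from where it was at the start of the episode above 0.03 m).
It fails at once if the gift box is pushed more than 30 mm (distance of giftbox from where it was at the start of the episode above 0.03 m).
It fails at once if the slim bottle is driven hard against a ring stand (over 40 N) or dropped into its ring (falls faster than 0.35 m/s there) (contact force between slim_bottle and slim_stand above 40 N or contact force between slim_bottle and stout_stand above 40 N or (horizontal distance between slim_bottle and slim_stand_seat below 0.02 m and z of slim_bottle in the frame of slim_stand_seat below 0.05 m and linear speed of slim_bottle above 0.35 m/s)).
It fails at once if the stout bottle is driven hard against a ring stand (over 40 N) or dropped into its ring (falls faster than 0.35 m/s there) (contact force between stout_bottle and slim_stand above 40 N or contact force between stout_bottle and stout_stand above 40 N or (horizontal distance between stout_bottle and stout_stand_seat below 0.02 m and z of stout_bottle in the frame of stout_stand_seat below 0.05 m and linear speed of stout_bottle above 0.35 m/s)).
It also fails if it takes over 61 s, if anything falls off the work surface, if the arm or the gripper's body presses on something with over 40 N, if the wrist force passes 120 N, or if a joint passes its speed limit or range.

## Working session

There is one attempt and no reset: what is moved stays moved. The work goes in short steps, Python scripts to look and compute and a tool call to move; the robot and the scene stay as the last step left them, time stands still between calls to the robot, and variables do not carry over. Pictures are saved under pics/ and viewed, at most 10 in all, crops included, and the job is handed in when it is done.

Besides the shell and the picture viewer there is one more tool, called after "Call:" as name([rows], argument=value, ...), one row to a line, values as JSON. carry_out: Moves the arm, as the interface text tells. Its arguments: {"type":"object","properties":{"slide":{"type":"array"},"roll":{"type":"array"},"claw":{"type":"array"}},"required":["slide","roll","claw"]}

```bash
mkdir -p pics
cat > h.py <<'E'
import numpy as np, cv2
from bench import *
from scipy.spatial.transform import Rotation as R
def T_of(p):
    if 'world_from_camera' in p: return np.array(p['world_from_camera'])
    s=p['state']; T=np.eye(4); T[:3,:3]=R.from_quat(s['ee_rot']).as_matrix(); T[:3,3]=s['position']
    return T@np.array(p['T_tool_cam'])
def shot(n):
    s=read_state(); p=get_image(n); p['state']=s; return p
def cloud(p):
    z=p['z_map'].astype(float); K=np.array(p['mtx']); v,u=np.mgrid[:480,:640]
    P=np.stack([(u-K[0,2])/K[0,0]*z,-(v-K[1,2])/K[1,1]*z,-z],-1); T=T_of(p)
    W=P@T[:3,:3].T+T[:3,3]; W[z==0]=np.nan; return W
def px(p,uv,zw):
    K=np.array(p['mtx']);T=T_of(p);d=T[:3,:3]@np.array([(uv[0]-K[0,2])/K[0,0],-(uv[1]-K[1,2])/K[1,1],-1])
    return T[:3,3]+d*(zw-T[2,3])/d[2]
def save(p,f): cv2.imwrite('pics/'+f,cv2.cvtColor(p['img'],cv2.COLOR_RGB2BGR))
E
python3 - <<'E'
from h import *
np.set_printoptions(precision=1,suppress=True)
print(grip_point_offset, read_state())
for n in ['top','scene']:
    p=shot(n); save(p,n+'.png'); W=cloud(p); print(n,[k for k in p],T_of(p).tolist(),np.array(p['mtx']).tolist())
    for t in ['slim_bottle','stout_bottle','slim_stand','stout_stand','slim_cradle','stout_cradle','mug','jar','giftbox']:
        for r in recognise(p,t)[:4]:
            u,v=map(int,r['at']); print(t,r['conf'],r['at'],W[v,u])
    for t,z in [('slim_stand_seat',10),('stout_stand_seat',10),('slim_cradle',0),('stout_cradle',0)]:
        for r in place_of(p,t)[:4]: print('PL',t,r['conf'],r['at'],px(p,r['at'],z))
E
```

```text
154.70000000000002 {'clock': 0.0, 'joints': array([-1. ,  0.4,  0. , -0. , -1.2, -0.3]), 'joint_vel': array([ 0.,  0., -0., -0., -0.,  0.]), 'joint_efforts': array([  0. , -39.2,  18.8,   4.2,  -0. ,  -0. ]), 'position': array([ 172.6, -600.5,  403.6]), 'ee_rot': array([-0.1,  1. ,  0. , -0. ]), 'contact_force': array([-0.7,  0.8, -0.3]), 'wrist_torque': array([ 0., -0.,  0.]), 'grasp_force': 0.0, 'gripper_width': 85.23471838004957}
top ['img', 'z_map', 'mtx', 'world_from_camera', 'shot', 'state'] [[0.01675628173548569, 0.9830351807620059, -0.1826501037684124, 328.42793437832535], [-0.9997465440087396, 0.019219523128874632, 0.01172423444324748, 95.62721802743924], [0.015035782819082272, 0.18240735542984401, 0.9831080723501908, 1242.1081044335535], [0.0, 0.0, 0.0, 1.0]] [[485.3586614908097, 0.0, 312.24090904377886], [0.0, 485.3586614908097, 237.21538406807], [0.0, 0.0, 1.0]]
slim_bottle 0.69 [293.1, 234.4] [550.5 128.7  84.7]
stout_bottle 0.83 [486.9, 270.4] [ 471.4 -338.1   84.4]
slim_stand 0.92 [381.6, 229.8] [582.8 -97.4   8.5]
slim_stand 0.53 [474.4, 288.3] [ 434.1 -333.7    8.1]

[... 2077 characters left out ...]
g 0.62 [316.7, 318.6] [719.8 228.   -1.5]
jar 0.73 [225.6, 288.5] [803.   47.8  64.8]
jar 0.63 [409.3, 264.4] [515.3 347.5  59.9]
giftbox 0.92 [152.3, 244.2] [ 776.4 -204.1   42.2]
giftbox 0.44 [240.2, 217.4] [597.8 -75.5  60. ]
PL slim_stand_seat 0.93 [246.4, 225.3] [571.4 -80.8  10. ]
PL slim_stand_seat 0.31 [324.0, 250.3] [539.6 136.7  10. ]
PL stout_stand_seat 0.96 [409.0, 268.3] [480.5 338.7  10. ]
PL stout_stand_seat 0.92 [464.4, 243.8] [326.6 419.1  10. ]
PL stout_stand_seat 0.74 [500.2, 291.9] [434.1 544.9  10. ]
PL stout_stand_seat 0.63 [393.5, 217.5] [333.3 225.3  10. ]
PL slim_cradle 0.67 [322.0, 252.3] [539.6 131.1   0. ]
PL stout_cradle 0.56 [203.3, 172.6] [ 448.  -339.8    0. ]
```

View pics/top.png

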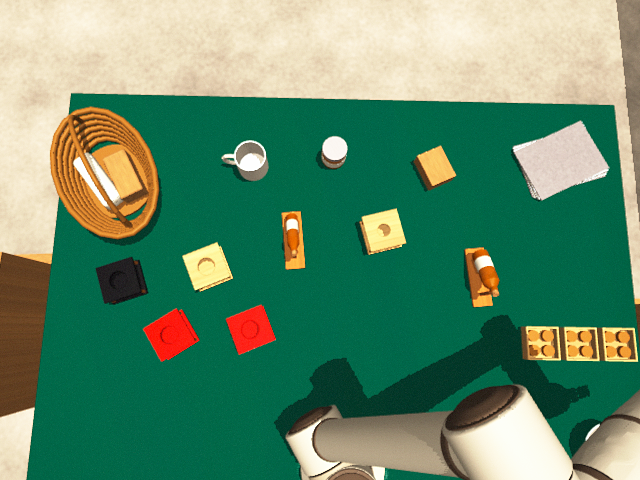

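View pics/scene.png

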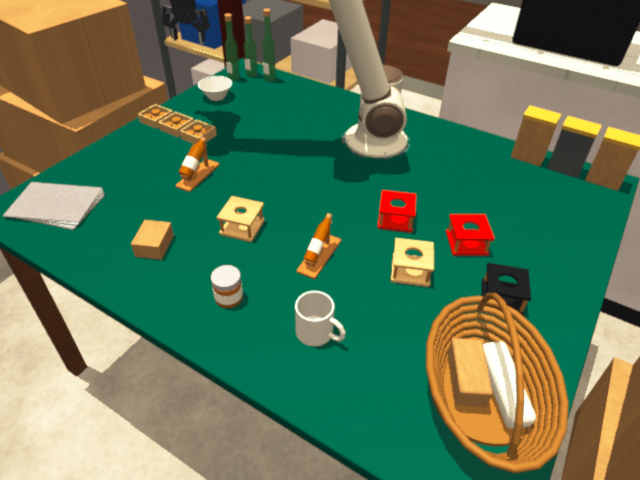

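The stout-stand look-alikes in the top image are pale (207,267), red (171,335), red (250,330) and black (122,280). Only the pale one has the wooden colour described. The other pale stand, at (383,230), has the smaller hole and is the slim stand. I'll confirm this in one enlarged crop while measuring.

Run:
```python
from h import *
np.set_printoptions(precision=1,suppress=True)
p=shot('top'); q=shot('scene'); 
a=cv2.resize(p['img'][225:305,165:265],(400,320),interpolation=3); b=cv2.resize(p['img'][190:270,335:435],(400,320),interpolation=3)
cv2.imwrite('pics/crop.png',cv2.cvtColor(np.hstack([a,b]),cv2.COLOR_RGB2BGR))
def W2(c):
    out=[]
    for P in (p,q):
        W=cloud(P).reshape(-1,3); C=P['img'].reshape(-1,3)
        m=(np.hypot(W[:,0]-c[0],W[:,1]-c[1])<c[2]); out.append((W[m],C[m]))
    return out
for n,c in [('slimst',(590,-95,90)),('stoutst',(478,348,90))]:
    for W,C in W2(c):
        r=W[(W[:,2]>50)&(W[:,2]<68)]
        rc=cv2.minAreaRect(r[:,:2].astype(np.float32)); print(n,len(r),rc,np.median(r[:,2]))
        bx=rc[0]; lo=W[(W[:,2]<48)&(np.hypot(W[:,0]-bx[0],W[:,1]-bx[1])<26)]; print('  hole area diam approx pts',len(lo), 2*np.sqrt(len(lo)/max(1,len(r)+len(lo))*rc[1][0]*rc[1][1]/np.pi))
for n,c in [('slimb',(560,130,100)),('stoutb',(470,-335,100))]:
    for W,C in W2(c):
        C=C.astype(int); r=W[(W[:,2]>30)&(W[:,2]<140)]
        _,_,vt=np.linalg.svd(r-r.mean(0),full_matrices=False); print(n,len(r),r.mean(0),vt[0],np.degrees(np.arctan2(vt[0,1],vt[0,0])),r.min(0),r.max(0))
        b=W[(W[:,2]>3)&(W[:,2]<13)]; print('  board',cv2.minAreaRect(b[:,:2].astype(np.float32)))
```

```text
slimst 1188 ((570.5460205078125, -95.56977081298828), (90.92109680175781, 90.81385040283203), 14.502907752990723) 60.37843606393449
  hole area diam approx pts 114 30.33963632857971
slimst 827 ((574.8323974609375, -94.86560821533203), (94.1047592163086, 92.05835723876953), 15.132420539855957) 56.08144640889293
  hole area diam approx pts 99 34.34033816577994
stoutst 1157 ((471.3828125, 339.98455810546875), (90.68851470947266, 90.99745178222656), 23.8060302734375) 59.98369672409035
  hole area diam approx pts 188 38.32336202335007
stoutst 960 ((476.22161865234375, 339.923583984375), (96.55380249023438, 88.57077026367188), 23.233131408691406) 56.436807813382075
  hole area diam approx pts 123 35.16602564276385
slimb 479 [555.8 130.5  72.9] [-0.9 -0.1  0.5] -174.65400872160166 [494.7 113.7  30.7] [612.1 151.1 105.9]
  board ((559.0143432617188, 130.2958526611328), (190.84097290039062, 197.4991455078125), 36.27901840209961)
slimb 629 [566.7 135.7  63.3] [ 0.9  0.1 -0.5] 6.266228851726771 [503.7 115.6  30. ] [617.  151.4  97.8]
  board ((557.1884155273438, 132.0179901123047), (157.7957000732422, 49.92475509643555), 5.1921234130859375)
stoutb 782 [ 468.4 -340.1   77.7] [-0.9 -0.1  0.4] -170.72246946471265 [ 408.5 -367.4   30. ] [ 525.8 -320.4  108.5]
  board ((470.4229736328125, -334.17913818359375), (193.62127685546875, 196.90554809570312), 1.2981289625167847)
stoutb 614 [ 479.6 -337.    66.2] [ 0.9  0.1 -0.4] 7.31658685765372 [ 413.7 -363.8   30. ] [ 532.  -319.1  101.8]
  board ((468.380126953125, -343.08575439453125), (149.89112854003906, 51.44588851928711), 6.309015274047852)
```

View pics/crop.png

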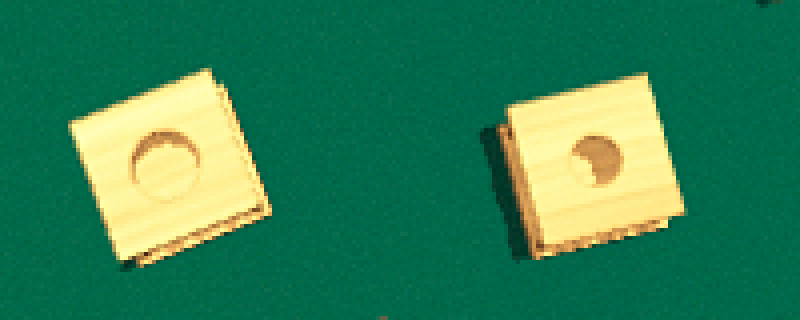

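The crop confirms it. The pale stand on the left, top image (207,267), has the wide hole and is the stout stand. The one on the right, (383,230), has the narrow hole and is the slim stand.

```bash
cat >> h.py <<'E'
def go(x,y,z,yaw_deg):
    """print slide(m), roll(deg) so grasp point gets to x,y,z and tool x axis lies along +-yaw (y across bottle)"""
    s=read_state(); M=R.from_quat(s['ee_rot']).as_matrix(); g=grip_point_offset
    cur=np.array(s['position'])+M[:,2]*g
    d=M.T@(np.array([x,y,z])-cur)
    ux=M.T@np.array([np.cos(np.radians(yaw_deg)),np.sin(np.radians(yaw_deg)),0])
    r=np.degrees(np.arctan2(ux[1],ux[0])); r=(r+90)%180-90
    print('grip now',cur.round(1),'slide',(d/1000).round(4),'roll',round(r,2),'j6',np.round(s['joints'],3),'tilt',np.round(M[:,2],4))
E
python3 -c "
from h import *
go(440,-345,240,6.3)
print(np.array(shot('wrist')['T_tool_cam']).round(3))"
```

```text
grip now [ 172.6 -600.7  250. ] slide [-0.3276  0.1719  0.01  ] roll 9.73 j6 [-1.032  0.385  0.008 -0.    -1.194 -0.259] tilt [ 0. -0. -1.]
[[ 1.0000e-03  9.5500e-01  2.9600e-01  7.5128e+01]
 [ 1.0000e+00 -1.0000e-03 -0.0000e+00  7.2700e-01]
 [-0.0000e+00  2.9600e-01 -9.5500e-01  3.0777e+01]
 [ 0.0000e+00  0.0000e+00  0.0000e+00  1.0000e+00]]
```

Call:
carry_out([
  [-0.06, 0.03, 0.002],
  [-0.115, 0.06, 0.004],
  [-0.17, 0.09, 0.006],
  [-0.22, 0.12, 0.01],
  [-0.275, 0.145, 0.01],
  [-0.328, 0.172, 0.01],
  [-0.328, 0.172, 0.01],
  [-0.328, 0.172, 0.01],
], roll=[2, 4, 6, 8, 9.7, 9.7, 9.7, 9.7], claw=[0.085, 0.085, 0.085, 0.085, 0.085, 0.085, 0.085, 0.085])

```text
clock: 2.55
position: [440.4, -344.6, 394.7]
ee_rot: [-0.056, 0.998, 0.0, -0.0]
contact_force: [-0.1, -0.4, -0.6]
gripper_width: 84.9
grasp_force: 0.0
```

```bash
cat >> h.py <<'E'
def bottle(p,c,rad=110):
    W=cloud(p); near=np.hypot(W[...,0]-c[0],W[...,1]-c[1])<rad
    return W,near
E
python3 - <<'E'
from h import *
np.set_printoptions(precision=1,suppress=True)
p=shot('wrist'); save(p,'w1.png'); np.savez('w1.npz',W=cloud(p),img=p['img'])
W=cloud(p); print(p['state']['position'],np.isfinite(W[...,0]).mean())
for t,z in [('stout_bottle',None),('stout_cradle',0)]:
    for r in place_of(p,t)[:2]: print(t,r['conf'],r['at'],px(p,r['at'],z or 30))
b=W[(W[...,2]>3)&(W[...,2]<13)&(np.hypot(W[...,0]-470,W[...,1]+340)<130)]; print(cv2.minAreaRect(b[:,:2].astype(np.float32)))
for z0 in (20,30,40,50,60,70,80,90,100,110):
    r=W[(abs(W[...,2]-z0)<5)&(np.hypot(W[...,0]-470,W[...,1]+340)<110)]
    if len(r): print(z0,len(r),r.min(0),r.max(0),r.mean(0))
E
```

```text
[ 440.4 -344.6  394.7] 0.9959212239583334
stout_bottle 0.81 [315.1, 285.6] [ 522.7 -339.2   30. ]
stout_cradle 0.78 [314.9, 212.7] [ 440.9 -348.3   30. ]
((462.6265563964844, -347.7904052734375), (148.26193237304688, 54.83466720581055), 6.159285545349121)
20 12 [ 414.6 -355.2   18. ] [ 415.9 -346.    24.7] [ 415.2 -350.8   19.7]
30 18 [ 414.6 -355.1   25.1] [ 415.7 -346.    34.9] [ 415.1 -350.4   29.7]
40 17 [ 414.4 -358.9   38.2] [ 518.3 -319.9   44.9] [ 449.5 -341.9   40.8]
50 106 [ 414.7 -360.6   45.3] [ 527.1 -321.    54.9] [ 512.7 -339.9   51.7]
60 380 [ 480.6 -362.4   55. ] [ 527.  -322.2   65. ] [ 511.1 -339.6   60.1]
70 479 [ 432.9 -366.1   65. ] [ 511.7 -324.2   75. ] [ 493.7 -341.7   70.2]
80 636 [ 418.1 -366.8   75. ] [ 495.1 -326.4   85. ] [ 473.1 -343.8   80.2]
90 1004 [ 407.5 -366.4   85. ] [ 477.5 -328.3   95. ] [ 450.6 -346.5   90.4]
100 1169 [ 407.8 -359.3   95. ] [ 459.1 -333.3  105. ] [ 433.8 -348.6   98.6]
110 42 [ 413.4 -356.3  105. ] [ 419.6 -345.3  107.4] [ 415.7 -350.8  105.9]
```

View pics/w1.png

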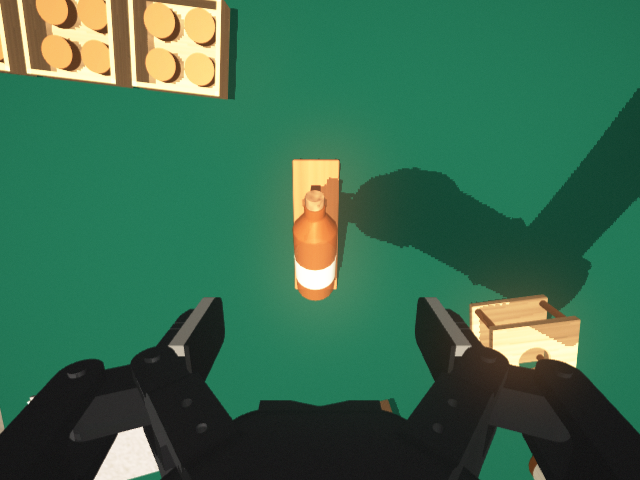

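The wrist view shows the stout bottle on its board, cork at (315,195) and foot end at (316,297), with the slim stand at the lower right. Next I'll fit the axis and look at the foot end of the cradles.

```bash
cat >> h.py <<'E'
from scipy.optimize import least_squares
def fit(W,c,rad,r,yaw0):
    """fit leaning bottle: returns foot centre and yaw; profile straight body (r)+neck plane via cork top"""
    P=W[(W[...,2]>25)&(W[...,2]<130)&(np.hypot(W[...,0]-c[0],W[...,1]-c[1])<rad)]
    rn=8 if r==15 else 9
    def res(q):
        f=np.array(q[:3]);y=q[3];a=np.array([-np.cos(y)*np.cos(q[4]),-np.sin(y)*np.cos(q[4]),np.sin(q[4])])
        d=P-f;t=d@a;rho=np.linalg.norm(d-t[:,None]*a,axis=1)
        R_=np.interp(t,[88,104],[r,rn])
        over=np.maximum(t-124,0)+np.maximum(-t,0)
        capd=np.minimum(abs(t-124),abs(t)) # cork top / foot faces
        return np.where(rho<R_-1.5,np.minimum(capd,R_-rho),rho-R_)+over
    q0=[c[0]+60*np.cos(yaw0),c[1]+60*np.sin(yaw0),34,yaw0,np.radians(30)]
    s=least_squares(res,q0,loss='soft_l1',f_scale=1.0,x_scale=[1,1,1,.01,.01])
    return s.x,np.median(abs(s.fun)),len(P)
E
python3 - <<'E'
from h import *
np.set_printoptions(precision=3,suppress=True)
W=np.load('w1.npz')['W']
q,m,n=fit(W,(465,-343),85,20,.108); print(q,m,n,np.degrees(q[3:]))
p=shot('scene')
a=cv2.resize(p['img'][205:285,280:360],(400,400),interpolation=2); b=cv2.resize(p['img'][125:205,160:240],(400,400),interpolation=2)
cv2.imwrite('pics/crop2.png',cv2.cvtColor(np.hstack([a,b]),cv2.COLOR_RGB2BGR))
E
```

```text
[ 517.826 -339.368   38.224    0.11     0.516] 0.34588510625992797 3851 [ 6.293 29.59 ]
```

View pics/crop2.png

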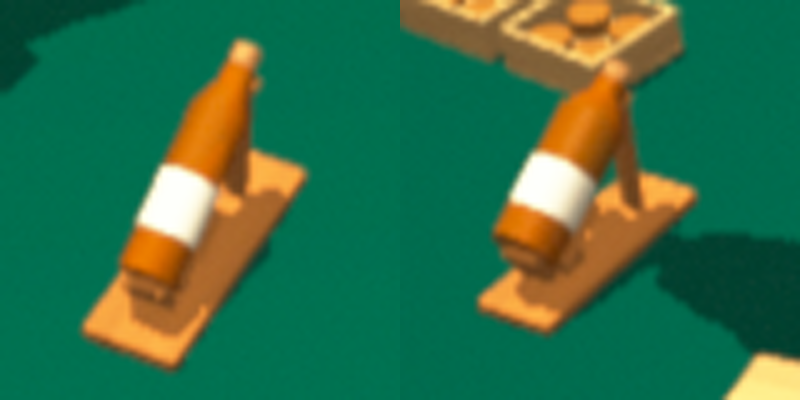

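```bash
python3 -c "
from h import *
go(451.5,-346.7,76.5,6.3)"
```

```text
grip now [ 439.4 -345.7  240.1] slide [-0.0119 -0.0023  0.1636] roll -0.08 j6 [-0.377  0.281 -0.172  0.    -1.118 -1.086] tilt [-0. -0. -1.]
```

Call:
carry_out([
  [-0.0114, -0.002, 0.05],
  [-0.0114, -0.002, 0.1],
  [-0.0114, -0.002, 0.14],
  [-0.0114, -0.002, 0.1635],
  [-0.0114, -0.002, 0.1635],
  [-0.0114, -0.002, 0.1635],
  [-0.0114, -0.002, 0.1635],
  [-0.0114, -0.002, 0.1635],
], roll=[0, 0, 0, 0, 0, 0, 0, 0], claw=[0.085, 0.085, 0.085, 0.085, 0.05, 0.03, 0.03, 0.03])

```text
clock: 3.75
position: [452.3, -346.7, 233.5]
ee_rot: [-0.055, 0.998, -0.002, 0.002]
contact_force: [-1.3, -4.8, 2.3]
gripper_width: 38.4
grasp_force: 60.4
```

Call:
carry_out([
  [0, 0, -0.02],
  [0, 0, -0.05],
  [0, 0, -0.08],
  [0, 0, -0.1],
  [0, 0, -0.1],
], roll=[0, 0, 0, 0, 0], claw=[0.03, 0.03, 0.03, 0.03, 0.03])

```text
clock: 4.38
position: [452.0, -345.5, 333.5]
ee_rot: [-0.055, 0.998, -0.001, 0.002]
contact_force: [-0.4, 0.1, -2.4]
gripper_width: 38.4
grasp_force: 60.6
```

Run:
```python
from h import *
np.set_printoptions(precision=1,suppress=True)
p=shot('scene'); s=read_state(); print(s['position'],s['contact_force'],s['wrist_torque'],s['gripper_width'])
w=shot('wrist')
a=cv2.resize(p['img'][85:205,150:270],(400,400),interpolation=2); b=w['img'][140:460,160:480]
cv2.imwrite('pics/l1.png',cv2.cvtColor(np.hstack([a,cv2.resize(b,(400,400))]),cv2.COLOR_RGB2BGR))
```

```text
[ 451.5 -345.3  331.8] [-0.6  0.4 -3.1] [ 0.1  0.  -0. ] 38.52737283063137
```

View pics/l1.png

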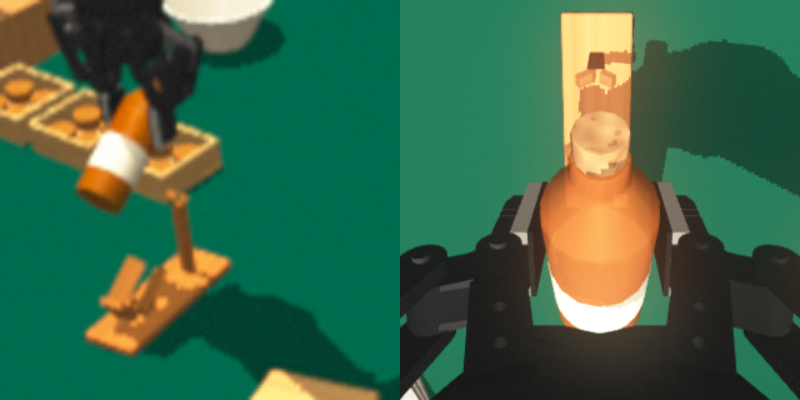

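The cradle crop showed no end wall at the foot. In the lift picture the bottle hangs rigidly at about 30°, with the cradle's bare post visible at (185,235) in the left half. The tool can't tilt, so I'll turn the bottle in the pads: press its foot rim against that fixed post and swing the hand up and over on an arc. First I'll measure its angle in the hand and the post face.

```bash
cat >> h.py <<'E'
def inhand(r,cam='wrist'):
    """fit bottle in hand: elevation, and position of foot relative to grip"""
    p=shot(cam); W=cloud(p); s=p['state']; M=R.from_quat(s['ee_rot']).as_matrix()
    G=np.array(s['position'])+M[:,2]*grip_point_offset
    ux=-M[:,0] # away from robot along bottle
    C=p['img'].astype(int); amber=(C[...,0]>C[...,2]*1.5)&(C[...,0]>60)
    D=W-G; near=(np.linalg.norm(D,axis=-1)<105)&(abs(D@M[:,1])<r+1)&amber&(D[...,2]>-100)
    P=D[near]; l=P@ux; h=P[:,2]; t_=P@M[:,1]
    rn=8 if r==15 else 9
    def res(q):
        th,g,oy,oh=q; a=np.array([-np.cos(th),np.sin(th)]); n=np.array([np.sin(th),np.cos(th)])
        al=l*a[0]+h*a[1]+g; pn=l*n[0]+h*n[1]-oh
        rho=np.hypot(pn,t_-oy); Rr=np.interp(al,[88,104],[r,rn]); over=np.maximum(al-124,0)
        return np.where((rho<Rr-1.5)&(al>118),np.minimum(abs(al-124),Rr-rho),rho-Rr)+over
    best=min((least_squares(res,[np.radians(t0),77,0,0],loss='soft_l1',x_scale=[.02,1,1,1]) for t0 in (30,50,70,88)),key=lambda s:s.cost)
    th,g,oy,oh=best.x
    print('in hand: elev %.1f g %.1f oy %.1f oh %.1f n %d med %.2f'%(np.degrees(th),g,oy,oh,len(P),np.median(abs(best.fun))),'G',G.round(1),'F',np.round(s['contact_force'],1),'w',round(s['gripper_width'],1))
    return p,W
E
python3 - <<'E'
from h import *
np.set_printoptions(precision=1,suppress=True)
p,W=inhand(20); np.savez('w2.npz',W=W)
m=(abs(W[...,0]-415)<12)&(abs(W[...,1]+350)<25)&(W[...,2]>12)
for z in range(15,110,8):
    r=W[m&(abs(W[...,2]-z)<4)]
    if len(r)>3: print(z,len(r),r.min(0),r.max(0),np.median(r,axis=0))
go(335,-360,120,6.3);
E
```

```text
in hand: elev 30.1 g 77.1 oy 1.1 oh -2.9 n 11993 med 0.38 G [ 451.3 -345.   176.1] F [ 0.6 -0.1 -2.5] w 38.3
15 15 [ 414.7 -354.3   12.1] [ 415.7 -345.8   18.6] [ 415.1 -349.2   13. ]
23 19 [ 414.6 -355.    19.1] [ 415.7 -345.8   26.1] [ 415.2 -350.8   24.5]
31 13 [ 414.7 -355.6   29.4] [ 415.8 -345.9   31. ] [ 415.3 -350.8   30.4]
39 26 [ 414.7 -355.4   35.4] [ 415.9 -346.    42.5] [ 415.3 -350.7   39.1]
47 13 [ 414.6 -354.4   45.6] [ 415.8 -346.1   50.5] [ 415.2 -350.6   46.7]
55 25 [ 414.7 -355.1   51.1] [ 415.7 -346.1   57.5] [ 415.2 -350.5   55.5]
63 28 [ 414.6 -355.5   59.6] [ 415.7 -346.2   66.8] [ 415.2 -350.8   63.1]
71 27 [ 414.7 -355.3   68.6] [ 415.6 -346.2   74.7] [ 415.2 -350.4   71.6]
79 98 [ 414.8 -355.1   75.2] [ 423.3 -346.3   83. ] [ 418.4 -350.3   78.8]
87 307 [ 414.1 -361.1   83.3] [ 424.7 -339.6   90.9] [ 418.6 -352.3   86.6]
grip now [ 451.1 -345.   175.5] slide [ 0.1 -0.   0.1] roll 0.01 j6 [-0.4  0.4 -0.2 -0.  -1.  -1.1] tilt [-0.  0. -1.]
```

```bash
python3 -c "
from h import *
go(338.4,-359.2,83.7,6.3)"
```

```text
grip now [ 451.1 -345.   175.5] slide [ 0.1135 -0.0019  0.092 ] roll 0.01 j6 [-3.680e-01  3.540e-01 -2.390e-01 -1.000e-03 -9.800e-01 -1.092e+00] tilt [-0.0016  0.0014 -1.    ]
```

Call:
carry_out([
  [0.05, -0.003, 0.0],
  [0.1, -0.003, 0.0],
  [0.1135, -0.003, 0.01],
  [0.1135, -0.003, 0.05],
  [0.1135, -0.003, 0.08],
  [0.1135, -0.003, 0.092],
  [0.1135, -0.003, 0.092],
  [0.1135, -0.003, 0.092],
], roll=[0, 0, 0, 0, 0, 0, 0, 0], claw=[0.03, 0.03, 0.03, 0.03, 0.03, 0.03, 0.03, 0.03])

```text
clock: 5.52
position: [340.2, -361.3, 240.1]
ee_rot: [-0.056, 0.998, -0.001, 0.001]
contact_force: [0.6, -1.2, -2.0]
gripper_width: 38.6
grasp_force: 60.7
```

Call:
carry_out([
  [-0.003, 0, 0],
  [-0.006, 0, 0.0],
  [-0.006, 0, 0.0],
], roll=[0, 0, 0], claw=[0.03, 0.03, 0.03])

```text
clock: 5.9
position: [342.9, -360.8, 239.9]
ee_rot: [-0.054, 0.999, 0.001, -0.003]
contact_force: [-10.9, -5.1, 3.4]
gripper_width: 38.5
grasp_force: 61.2
```

Call:
carry_out([
  [-0.0021, 0, -0.0066],
  [-0.0049, 0, -0.013],
  [-0.0085, 0, -0.019],
  [-0.0119, 0, -0.0249],
  [-0.0119, 0, -0.0249],
], roll=[0, 0, 0, 0, 0], claw=[0.03, 0.03, 0.03, 0.03, 0.03])

```text
clock: 6.52
position: [354.2, -358.1, 263.3]
ee_rot: [-0.055, 0.998, 0.003, -0.005]
contact_force: [-8.0, -1.0, -3.4]
gripper_width: 38.6
grasp_force: 61.2
```

```bash
python3 -c "
from h import *
inhand(20)"
```

```text
in hand: elev 42.3 g 74.8 oy 1.1 oh -4.2 n 10169 med 0.51 G [ 352.7 -357.4  108.7] F [-8.  -1.  -3.4] w 38.6
```

Call:
carry_out([
  [-0.0055, 0, -0.0075],
  [-0.011, 0, -0.015],
  [-0.016, 0, -0.02],
  [-0.021, 0, -0.0247],
  [-0.0265, 0, -0.029],
  [-0.0325, 0, -0.0326],
  [-0.0325, 0, -0.0326],
], roll=[0, 0, 0, 0, 0, 0, 0], claw=[0.03, 0.03, 0.03, 0.03, 0.03, 0.03, 0.03])

```text
clock: 7.45
position: [386.9, -354.7, 295.9]
ee_rot: [-0.055, 0.998, 0.002, -0.005]
contact_force: [-6.9, 0.4, -1.8]
gripper_width: 38.1
grasp_force: 60.8
```

```bash
python3 -c "
from h import *
inhand(20)"
```

```text
in hand: elev 73.8 g 72.7 oy 1.0 oh -9.5 n 8684 med 0.42 G [ 385.5 -354.   141.2] F [-6.9  0.4 -1.8] w 38.1
```

Call:
carry_out([
  [0.02, 0, 0],
  [0.06, 0, 0.0],
  [0.06, 0, 0.03],
  [0.06, 0, 0.05],
  [0.06, 0, 0.06],
  [0.06, 0, 0.06],
], roll=[0, 0, 0, 0, 0, 0], claw=[0.03, 0.03, 0.03, 0.03, 0.03, 0.03])

```text
clock: 8.25
position: [329.8, -362.2, 236.9]
ee_rot: [-0.055, 0.998, -0.0, 0.0]
contact_force: [-0.6, 0.0, -1.5]
gripper_width: 38.3
grasp_force: 60.6
```

Call:
carry_out([
  [0, 0, 0.003],
  [0, 0, 0.004],
  [-0.006, 0, 0.005],
  [-0.012, 0, 0.007],
  [-0.017, 0, 0.0085],
  [-0.021, 0, 0.01],
  [-0.021, 0, 0.01],
], roll=[0, 0, 0, 0, 0, 0, 0], claw=[0.03, 0.03, 0.03, 0.03, 0.03, 0.03, 0.03])

```text
clock: 9.12
position: [351.4, -360.2, 229.4]
ee_rot: [-0.056, 0.998, -0.001, -0.0]
contact_force: [-4.1, 2.2, 16.5]
gripper_width: 38.4
grasp_force: 60.6
```

```bash
python3 -c "
from h import *
p,W=inhand(20); save(p,'s1.png')"
```

```text
in hand: elev 80.9 g 71.3 oy 0.9 oh -10.1 n 11635 med 0.47 G [ 351.3 -360.5   74.7] F [-4.1  2.2 16.5] w 38.4
```

Call:
carry_out([
  [-0.004, 0, 0.0005],
  [-0.008, 0, 0.001],
  [-0.012, 0, 0.001],
  [-0.012, 0, 0.001],
], roll=[0, 0, 0, 0], claw=[0.03, 0.03, 0.03, 0.03])

```text
clock: 9.68
position: [362.2, -358.7, 227.2]
ee_rot: [-0.056, 0.998, 0.0, -0.002]
contact_force: [-6.5, -1.4, 10.1]
gripper_width: 38.0
grasp_force: 58.8
```

```bash
python3 -c "
from h import *
p,W=inhand(20); save(p,'s2.png')
q=shot('scene'); save(q,'s2s.png')"
```

```text
in hand: elev 87.4 g 71.2 oy 0.9 oh -11.6 n 12991 med 0.38 G [ 361.6 -358.8   72.5] F [-6.5 -1.4 10.1] w 38.0
```

Call:
carry_out([
  [0, 0, 0],
  [0, 0, 0],
  [0, 0, 0],
  [0.004, 0, -0.002],
  [0.0116, 0, -0.004],
  [0.0116, 0, -0.004],
], roll=[0, 0, 0, 0, 0, 0], claw=[0.05, 0.06, 0.065, 0.065, 0.065, 0.065])

```text
clock: 10.52
position: [350.5, -359.7, 229.9]
ee_rot: [-0.055, 0.998, 0.0, -0.0]
contact_force: [-0.4, 0.0, -0.0]
gripper_width: 65.0
grasp_force: 0.0
```

```bash
python3 -c "
from h import *
p,W=inhand(20)"
```

```text
in hand: elev 90.0 g 74.9 oy 0.7 oh 3.7 n 11173 med 0.33 G [ 350.5 -359.7   75.2] F [-0.4  0.  -0. ] w 65.0
```

Call:
carry_out([
  [-0.0037, 0.0007, -0.001],
  [-0.0037, 0.0007, -0.001],
  [-0.0037, 0.0007, -0.001],
  [-0.0037, 0.0007, -0.001],
  [-0.0037, 0.0007, -0.03],
  [-0.0037, 0.0007, -0.07],
  [-0.0037, 0.0007, -0.07],
], roll=[0, 0, 0, 0, 0, 0, 0], claw=[0.065, 0.05, 0.03, 0.03, 0.03, 0.03, 0.03])

```text
clock: 11.45
position: [355.4, -358.9, 302.1]
ee_rot: [-0.055, 0.998, -0.002, 0.003]
contact_force: [0.1, -0.4, -2.6]
gripper_width: 38.2
grasp_force: 61.0
```

```bash
python3 -c "
from h import *
p,W=inhand(20)
go(473,341,240,6.3)"
```

```text
in hand: elev 90.4 g 76.1 oy 1.0 oh -0.6 n 11584 med 0.34 G [ 356.2 -359.3  147.4] F [ 0.1 -0.4 -2.6] w 38.2
grip now [ 354.9 -358.4  145.5] slide [-0.1943  0.6822 -0.0944] roll -0.0 j6 [-0.468  0.288 -0.43  -0.001 -0.851 -0.992] tilt [ 1.8e-03 -1.0e-04 -1.0e+00]
```

Call:
carry_out([
  [0, 0.02, -0.03],
  [-0.02, 0.07, -0.055],
  [-0.035, 0.13, -0.055],
  [-0.05, 0.19, -0.055],
  [-0.07, 0.25, -0.055],
  [-0.085, 0.31, -0.055],
  [-0.1, 0.37, -0.055],
  [-0.12, 0.43, -0.055],
], roll=[0, 0, 0, 0, 0, 0, 0, 0], claw=[0.03, 0.03, 0.03, 0.03, 0.03, 0.03, 0.03, 0.03])

```text
clock: 12.5
position: [425.4, 83.0, 353.1]
ee_rot: [-0.055, 0.998, -0.001, -0.002]
contact_force: [2.2, -0.3, -3.0]
gripper_width: 38.6
grasp_force: 61.2
```

Call:
carry_out([
  [-0.015, 0.06, 0],
  [-0.03, 0.12, 0],
  [-0.035, 0.18, 0],
  [-0.035, 0.23, 0],
  [-0.035, 0.255, 0],
  [-0.035, 0.255, 0],
  [-0.035, 0.255, 0],
], roll=[0, 0, 0, 0, 0, 0, 0], claw=[0.03, 0.03, 0.03, 0.03, 0.03, 0.03, 0.03])

```text
clock: 13.38
position: [432.9, 337.5, 353.7]
ee_rot: [-0.055, 0.998, -0.001, -0.001]
contact_force: [0.3, -1.1, -2.1]
gripper_width: 38.7
grasp_force: 61.3
```

```bash
cat >> h.py <<'E'
def ring(W,c,img=None):
    m=(W[...,2]>55)&(W[...,2]<65)&(np.hypot(W[...,0]-c[0],W[...,1]-c[1])<72)
    P=W[m]; z=np.median(P[:,2]); P=P[abs(P[:,2]-z)<2.5]
    # fit 90 mm square to convex hull area
    h=cv2.convexHull(P[:,:2].astype(np.float32)); rc=cv2.minAreaRect(h)
    # hole rim: points of the board around hole: fit circle to inner boundary using polar min radius
    c0=np.array(rc[0]); d=P[:,:2]-c0; ang=np.degrees(np.arctan2(d[:,1],d[:,0])); rr=np.hypot(d[:,0],d[:,1])
    E=[]
    for a in range(-180,180,10):
        k=(ang>=a)&(ang<a+10)&(rr<40)
        if k.sum()>3: i=np.argsort(rr[k])[:3]; E.append(d[k][i].mean(0))
    E=np.array(E); s=least_squares(lambda q:np.hypot(E[:,0]-q[0],E[:,1]-q[1])-q[2],[0,0,20],loss='soft_l1')
    print('ring z %.1f rect'%z,np.round(rc[0],1),np.round(rc[1],1),round(rc[2],1),'hole',(c0+s.x[:2]).round(1),'r %.1f'%s.x[2],len(E),'res',np.median(abs(s.fun)).round(2))
E
python3 -c "
from h import *
p,W=inhand(20); save(p,'st1.png'); ring(W,(473,340))
t=shot('top'); ring(cloud(t),(473,340))
"
```

```text
in hand: elev 90.5 g 76.1 oy 0.9 oh -0.6 n 11890 med 0.36 G [432.6 337.2 199. ] F [ 0.3 -1.1 -2.1] w 38.7
ring z 60.0 rect [461.7 336.7] [67.9 90.4] 23.3 hole [460.5 340.2] r 30.4 24 res 1.17
ring z 59.9 rect [472.1 339.6] [91.1 89.8] 22.8 hole [464.9 338.8] r 29.9 19 res 0.68
```

Call:
carry_out([
  [-0.06, 0, 0],
  [-0.115, 0, 0],
  [-0.115, 0, 0],
  [-0.115, 0, 0],
], roll=[0, 0, 0, 0], claw=[0.03, 0.03, 0.03, 0.03])

```text
clock: 13.98
position: [547.4, 350.0, 354.1]
ee_rot: [-0.054, 0.999, -0.0, -0.001]
contact_force: [-0.1, 0.6, -2.0]
gripper_width: 38.8
grasp_force: 61.3
```

```bash
python3 -c "
from h import *
p,W=inhand(20); save(p,'st1.png'); ring(W,(473,340))
for r in place_of(p,'stout_stand_seat')[:2]: print(r['conf'],r['at'],px(p,r['at'],10))
p=shot('wrist'); ring(cloud(p),(473,340)); go(472,340,150,6.3)
"
```

```text
in hand: elev 90.5 g 76.1 oy 1.0 oh -0.6 n 11563 med 0.35 G [547.1 349.9 199.4] F [-0.1  0.6 -2. ] w 38.8
ring z 59.9 rect [472.3 341.3] [90.3 90.2] 23.3 hole [472.3 341.3] r 21.0 36 res 0.06
0.97 [321.8, 136.1] [471.82060281 344.55857182  10.        ]
ring z 60.0 rect [472.3 341.3] [90.4 90.2] 23.3 hole [472.3 341.3] r 21.0 36 res 0.1
grip now [546.5 350.9 200.6] slide [ 0.0752 -0.0026  0.0506] roll 0.06 j6 [ 8.190e-01  4.610e-01  2.000e-03 -0.000e+00 -1.112e+00 -2.279e+00] tilt [-0.e+00  2.e-04 -1.e+00]
```

View pics/st1.png

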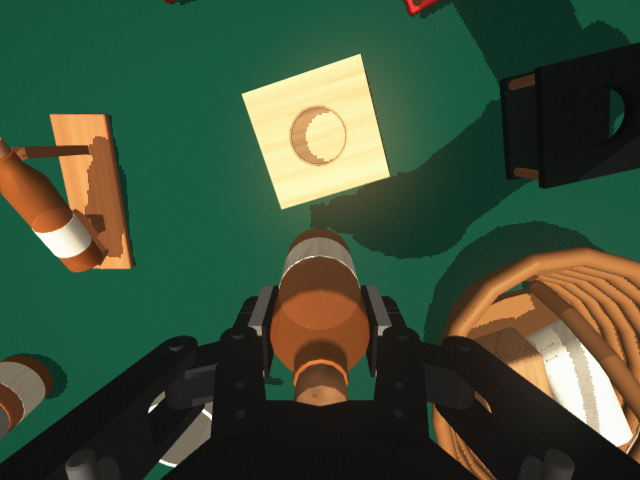

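The wrist view shows the pale stand with its hole at (318,136), and the stout bottle upright in the pads at (318,310). The hole is at (472.3, 341.3) with radius 21, which is the right one.

Call:
carry_out([
  [0.05, -0.001, 0],
  [0.0741, -0.0018, 0.02],
  [0.0741, -0.0018, 0.05],
  [0.0741, -0.0018, 0.055],
  [0.0741, -0.0018, 0.055],
  [0.0741, -0.0018, 0.055],
], roll=[0, 0, 0, 0, 0, 0], claw=[0.03, 0.03, 0.03, 0.03, 0.03, 0.03])

```text
clock: 14.88
position: [474.4, 341.7, 301.1]
ee_rot: [-0.055, 0.998, 0.001, 0.001]
contact_force: [0.4, -0.3, -2.8]
gripper_width: 38.8
grasp_force: 61.3
```

```bash
python3 -c "
from h import *
s=[read_state()]
p,W=inhand(20); 
import numpy as np
for i in range(4): s.append(shot('top')['state'])
print(np.mean([a['position'] for a in s],0).round(2), s[-1]['contact_force'])
"
```

```text
in hand: elev 91.0 g 76.2 oy 1.0 oh -0.8 n 12319 med 0.39 G [474.7 342.  146.4] F [ 0.4 -0.3 -2.8] w 38.8
[474.31 341.51 300.73] [ 0.16743174  0.74751441 -2.02806575]
```

Call:
carry_out([
  [0.0008, -0.0009, 0.004],
  [0.0008, -0.0009, 0.008],
  [0.0008, -0.0009, 0.011],
  [0.0008, -0.0009, 0.013],
  [0.0008, -0.0009, 0.015],
  [0.0008, -0.0009, 0.015],
], roll=[0, 0, 0, 0, 0, 0], claw=[0.03, 0.03, 0.03, 0.03, 0.03, 0.03])

```text
clock: 15.88
position: [473.3, 340.3, 284.5]
ee_rot: [-0.055, 0.998, -0.0, -0.0]
contact_force: [0.2, -0.5, -1.7]
gripper_width: 38.7
grasp_force: 61.3
```

Call:
carry_out([
  [0, 0, 0.006],
  [0, 0, 0.013],
  [0, 0, 0.02],
  [0, 0, 0.027],
  [0, 0, 0.034],
  [0, 0, 0.039],
  [0, 0, 0.041],
  [0, 0, 0.041],
], roll=[0, 0, 0, 0, 0, 0, 0, 0], claw=[0.03, 0.03, 0.03, 0.03, 0.03, 0.03, 0.03, 0.03])

```text
clock: 16.88
position: [473.3, 340.4, 243.7]
ee_rot: [-0.055, 0.998, -0.0, 0.0]
contact_force: [-0.7, -0.4, -2.5]
gripper_width: 38.2
grasp_force: 61.3
```

Call:
carry_out([
  [0, 0, 0.001],
  [0, 0, 0.002],
  [0, 0, 0.003],
  [0, 0, 0.003],
], roll=[0, 0, 0, 0], claw=[0.03, 0.03, 0.03, 0.03])

```text
clock: 17.38
position: [473.3, 340.4, 241.1]
ee_rot: [-0.055, 0.998, 0.0, 0.0]
contact_force: [0.5, -0.1, 0.3]
gripper_width: 38.6
grasp_force: 61.6
```

Call:
carry_out([
  [0, 0, 0.0005],
  [0, 0, 0.0005],
  [0, 0, 0.0005],
  [0, 0, 0.0005],
  [0, 0, -0.04],
  [0, 0, -0.1],
  [0, 0, -0.15],
], roll=[0, 0, 0, 0, 0, 0, 0], claw=[0.03, 0.055, 0.07, 0.07, 0.07, 0.085, 0.085])

```text
clock: 18.25
position: [473.3, 340.3, 393.0]
ee_rot: [-0.055, 0.998, 0.0, 0.001]
contact_force: [0.1, -0.3, 0.9]
gripper_width: 85.5
grasp_force: 0.0
```

Run:
```python
from h import *
np.set_printoptions(precision=1,suppress=True)
t=shot('top');W=cloud(t)
m=(np.hypot(W[...,0]-472,W[...,1]-341)<25)&(W[...,2]>70); P=W[m]; print(len(P),P[:,2].max(), P[P[:,2]>P[:,2].max()-4].mean(0))
q,mm,n=fit(W,(557,131),80,15,.09); print(q,mm,n,np.degrees(q[3:]))
f=q[:3]; a=np.array([-np.cos(q[3])*np.cos(q[4]),-np.sin(q[3])*np.cos(q[4]),np.sin(q[4])]); print('grip',f+77*a)
go(540,129,240,5.5)
```

```text
1237 583.2706829275343 [472.2 339.5 580.2]
[604.4 135.4  34.3   0.1   0.5] 0.9751607137326648 486 [ 5.7 29.8]
grip [537.9 128.8  72.7]
grip now [476.3 342.5 246.2] slide [-0.  -0.2  0. ] roll 0.93 j6 [ 0.9  0.3 -0.1  0.  -1.1 -2.4] tilt [ 0.  0. -1.]
```

Call:
carry_out([
  [-0.005, -0.03, 0],
  [-0.013, -0.09, 0],
  [-0.022, -0.15, 0],
  [-0.031, -0.2, 0],
  [-0.031, -0.217, 0],
  [-0.031, -0.217, 0],
  [-0.031, -0.217, 0],
], roll=[0, 0.3, 0.6, 0.6, 0.6, 0.6, 0.6], claw=[0.085, 0.085, 0.085, 0.085, 0.085, 0.085, 0.085])

```text
clock: 19.18
position: [527.9, 128.9, 390.6]
ee_rot: [-0.05, 0.999, 0.0, 0.0]
contact_force: [-0.2, -0.3, -0.0]
gripper_width: 85.0
grasp_force: 0.0
```

Run:
```python
from h import *
np.set_printoptions(precision=1,suppress=True)
p=shot('wrist');W=cloud(p)
q,mm,n=fit(W,(555,131),85,15,.09); print(q,mm,n,np.degrees(q[3:]))
f=q[:3]; a=np.array([-np.cos(q[3])*np.cos(q[4]),-np.sin(q[3])*np.cos(q[4]),np.sin(q[4])]); G=f+77*a; print('grip',G)
u=np.array([np.cos(q[3]),np.sin(q[3])]); o=f[:2]-70*u; pc=o-34*u
m=(np.hypot(W[...,0]-pc[0],W[...,1]-pc[1])<14)&(W[...,2]>12)&(W[...,2]<65); r=W[m]; print('post',pc,len(r),r.min(0),r.max(0),np.median(r,axis=0))
go(*G,np.degrees(q[3]))
t=shot('top');V=cloud(t); P=V[(np.hypot(V[...,0]-472,V[...,1]-341)<22)&(V[...,2]>75)&(V[...,2]<160)]; z=P[:,2].max(); print('stout',len(P),z,P[P[:,2]>z-4].mean(0))
```

```text
[605.1 137.   34.3   0.1   0.5] 0.3574021892155015 2962 [ 5.8 29.6]
grip [538.5 130.2  72.3]
post [501.6 126.4] 46 [502.5 121.8  12.3] [503.6 131.1  44.5] [503.1 126.5  28.3]
grip now [527.9 129.2 235.9] slide [-0.  -0.   0.2] roll -0.03 j6 [ 0.5  0.3 -0.2 -0.  -1.1 -2. ] tilt [ 0.  0. -1.]Traceback (most recent call last):
  File "<stdin>", line 9, in <module>
    return umr_maximum(a, axis, None, out, keepdims, initial, where)
ValueError: zero-size array to reduction operation maximum which has no identity
```

Call:
carry_out([
  [-0.0106, -0.0006, 0.05],
  [-0.0106, -0.0006, 0.1],
  [-0.0106, -0.0006, 0.145],
  [-0.0106, -0.0006, 0.1655],
  [-0.0106, -0.0006, 0.1655],
  [-0.0106, -0.0006, 0.1655],
  [-0.0106, -0.0006, 0.1655],
  [-0.0106, -0.0006, 0.1655],
], roll=[0, 0, 0, 0, 0, 0, 0, 0], claw=[0.085, 0.085, 0.085, 0.07, 0.05, 0.02, 0.02, 0.02])

```text
clock: 20.27
position: [539.1, 129.0, 226.7]
ee_rot: [-0.05, 0.999, 0.001, 0.002]
contact_force: [-0.5, 2.2, 2.7]
gripper_width: 28.7
grasp_force: 59.3
```

Call:
carry_out([
  [0, 0, 0],
  [0, 0, -0.02],
  [0, 0, -0.06],
  [0, 0, -0.1],
  [0.04, 0, -0.1],
  [0.08, 0, -0.1],
  [0.08, 0, -0.1],
], roll=[0, 0, 0, 0, 0, 0, 0], claw=[0.02, 0.02, 0.02, 0.02, 0.02, 0.02, 0.02])

```text
clock: 21.15
position: [456.3, 119.4, 324.9]
ee_rot: [-0.05, 0.999, -0.0, -0.001]
contact_force: [-0.3, 0.1, -1.2]
gripper_width: 28.2
grasp_force: 59.3
```

Run:
```python
from h import *
inhand(15)
u=np.array([np.cos(.1012),np.sin(.1012)])
c=np.array([503.1,126.5])-78*u
go(*c,80,5.8)
```

```text
in hand: elev 29.9 g 76.2 oy 0.9 oh -0.1 n 8174 med 0.30 G [455.9 119.2 170.2] F [-0.3  0.1 -1.2] w 28.2
grip now [457.9 120.  170.6] slide [0.0323 0.0019 0.0906] roll -0.04 j6 [ 0.601  0.208 -0.468 -0.    -0.896 -2.071] tilt [-4.e-04 -2.e-04 -1.e+00]
```

Call:
carry_out([
  [0.0282, 0.0014, 0.02],
  [0.0282, 0.0014, 0.06],
  [0.0282, 0.0014, 0.085],
  [0.0282, 0.0014, 0.0904],
  [0.0282, 0.0014, 0.0904],
  [0.0252, 0.0014, 0.0904],
  [0.0222, 0.0014, 0.0904],
  [0.0222, 0.0014, 0.0904],
], roll=[0, 0, 0, 0, 0, 0, 0, 0], claw=[0.02, 0.02, 0.02, 0.02, 0.02, 0.02, 0.02, 0.02])

```text
clock: 22.2
position: [432.1, 117.9, 232.6]
ee_rot: [-0.049, 0.999, -0.003, -0.009]
contact_force: [-21.6, 5.3, 4.2]
gripper_width: 28.3
grasp_force: 60.3
```

Call:
carry_out([
  [-0.001, 0, -0.006],
  [-0.004, 0, -0.0124],
  [-0.0075, 0, -0.018],
  [-0.0114, 0, -0.0236],
  [-0.016, 0, -0.0285],
  [-0.021, 0, -0.0333],
  [-0.021, 0, -0.0333],
], roll=[0, 0, 0, 0, 0, 0, 0], claw=[0.02, 0.02, 0.02, 0.02, 0.02, 0.02, 0.02])

```text
clock: 23.08
position: [452.1, 119.4, 264.8]
ee_rot: [-0.048, 0.999, -0.004, -0.011]
contact_force: [-21.2, 3.3, 1.8]
gripper_width: 28.3
grasp_force: 59.4
```

```bash
python3 -c "
from h import *
inhand(15)"
```

```text
in hand: elev 36.2 g 64.5 oy 0.9 oh -3.9 n 9826 med 0.43 G [448.7 118.1 110.1] F [-21.2   3.3   1.8] w 28.3
```

The slim bottle slid along the pads instead of turning, because I pressed too hard: it's now at 36° with g = 64 mm. I'll put it back in its cradle and regrip.

Call:
carry_out([
  [0.01, 0, 0],
  [0.02, 0, 0],
  [0.02, 0, -0.04],
  [0.02, 0, -0.08],
  [0, 0, -0.08],
  [-0.05, 0, -0.08],
  [-0.09, 0, -0.08],
  [-0.09, 0, -0.08],
], roll=[0, 0, 0, 0, 0, 0, 0, 0], claw=[0.02, 0.02, 0.02, 0.02, 0.02, 0.02, 0.02, 0.02])

```text
clock: 24.12
position: [550.2, 131.3, 348.7]
ee_rot: [-0.049, 0.999, 0.001, 0.002]
contact_force: [-0.5, -0.4, -1.2]
gripper_width: 28.3
grasp_force: 60.3
```

```bash
python3 -c "
from h import *
inhand(15)
go(555.6,131.1,76.4,5.8)"
```

```text
in hand: elev 35.3 g 65.2 oy 0.9 oh -4.3 n 8802 med 0.31 G [550.8 131.5 194. ] F [-0.5 -0.4 -1.2] w 28.3
grip now [548.9 131.1 193.8] slide [-0.0063 -0.0007  0.1174] roll -0.12 j6 [ 5.220e-01  3.280e-01 -2.270e-01  1.000e-03 -1.013e+00 -1.994e+00] tilt [ 2.3e-03  8.0e-04 -1.0e+00]
```

Call:
carry_out([
  [-0.0052, -0.0007, 0.05],
  [-0.0052, -0.0007, 0.09],
  [-0.0052, -0.0007, 0.11],
  [-0.0052, -0.0007, 0.116],
  [-0.0052, -0.0007, 0.119],
  [-0.0052, -0.0007, 0.12],
  [-0.0052, -0.0007, 0.12],
], roll=[0, 0, 0, 0, 0, 0, 0], claw=[0.02, 0.02, 0.02, 0.02, 0.02, 0.02, 0.02])

```text
clock: 25.05
position: [553.0, 130.7, 229.7]
ee_rot: [-0.05, 0.999, 0.0, 0.002]
contact_force: [-0.4, -2.7, 3.3]
gripper_width: 28.4
grasp_force: 60.4
```

Contact with the V is light at 3 N. I'll release, let it settle, lift the hand, and look.

Call:
carry_out([
  [0, 0, 0],
  [0, 0, 0],
  [0, 0, 0],
  [0, 0, 0],
  [0.01, 0, -0.06],
  [0.02, 0, -0.12],
  [0.025, 0, -0.16],
  [0.025, 0, -0.16],
], roll=[0, 0, 0, 0, 0, 0, 0, 0], claw=[0.04, 0.06, 0.085, 0.085, 0.085, 0.085, 0.085, 0.085])

```text
clock: 26.05
position: [527.8, 128.3, 392.2]
ee_rot: [-0.05, 0.999, 0.002, 0.004]
contact_force: [0.6, 0.4, -1.3]
gripper_width: 84.9
grasp_force: 0.0
```

Run:
```python
from h import *
np.set_printoptions(precision=1,suppress=True)
p=shot('wrist');W=cloud(p)
q,mm,n=fit(W,(555,131),85,15,.09); print(q,mm,n,np.degrees(q[3:]))
f=q[:3]; a=np.array([-np.cos(q[3])*np.cos(q[4]),-np.sin(q[3])*np.cos(q[4]),np.sin(q[4])]); G=f+77*a; print('grip',G)
np.set_printoptions(precision=4,suppress=True)
go(*G,np.degrees(q[3]))
```

```text
[605.2 136.9  34.2   0.1   0.5] 0.35950613835384004 2940 [ 5.7 29.7]
grip [538.6 130.3  72.3]
grip now [527.8 128.5 234.9] slide [-0.0104  0.0004  0.1627] roll 0.08 j6 [ 0.537  0.256 -0.219 -0.    -1.092 -2.008] tilt [ 0.0029  0.0021 -1.    ]
```

Call:
carry_out([
  [-0.009, -0.0004, 0.06],
  [-0.009, -0.0004, 0.12],
  [-0.009, -0.0004, 0.155],
  [-0.009, -0.0004, 0.164],
  [-0.009, -0.0004, 0.164],
  [-0.009, -0.0004, 0.164],
  [-0.009, -0.0004, 0.164],
  [-0.009, -0.0004, 0.164],
], roll=[0, 0, 0, 0, 0, 0, 0, 0], claw=[0.085, 0.085, 0.07, 0.05, 0.02, 0.02, 0.02, 0.02])

```text
clock: 27.1
position: [536.7, 128.7, 225.0]
ee_rot: [-0.05, 0.999, 0.0, 0.001]
contact_force: [-0.0, -0.2, -1.0]
gripper_width: 28.4
grasp_force: 59.1
```

Call:
carry_out([
  [0, 0, -0.03],
  [0, 0, -0.08],
  [0.03, 0, -0.1],
  [0.08, 0, -0.1],
  [0.107, 0.001, -0.08],
  [0.107, 0.001, -0.03],
  [0.107, 0.001, -0.01],
  [0.107, 0.001, -0.01],
], roll=[0, 0, 0, 0, 0, 0, 0, 0], claw=[0.02, 0.02, 0.02, 0.02, 0.02, 0.02, 0.02, 0.02])

```text
clock: 28.1
position: [428.7, 118.1, 232.8]
ee_rot: [-0.05, 0.999, -0.002, -0.003]
contact_force: [-3.6, -0.4, -4.0]
gripper_width: 28.4
grasp_force: 62.6
```

Run:
```python
from h import *
p,W=inhand(15)
G=np.mean([np.array(shot('top')['state']['position']) for i in range(3)],0); u=np.array([np.cos(.1005),np.sin(.1005)]); d=G[:2]-np.array([503.1,126.5])
print('l',d@u,'lat',d@np.array([-u[1],u[0]]),'z',G[2]-154.7)
```

```text
in hand: elev 22.7 g 75.3 oy 0.9 oh 3.0 n 10065 med 0.36 G [427.9 117.6  78.1] F [-3.6 -0.4 -4. ] w 28.4
l -74.79752638182043 lat -0.8998543800011083 z 78.97255175324128
```

Call:
carry_out([
  [0.005, 0, 0],
  [0.005, 0, 0.015],
  [0.002, 0, 0.015],
  [-0.001, 0, 0.013],
  [-0.0022, 0, 0.009],
  [-0.0032, 0, 0.005],
  [-0.005, 0, 0.0],
  [-0.007, 0, -0.006],
], roll=[0, 0, 0, 0, 0, 0, 0, 0], claw=[0.02, 0.02, 0.02, 0.02, 0.02, 0.02, 0.02, 0.02])

```text
clock: 29.3
position: [434.2, 118.3, 239.0]
ee_rot: [-0.049, 0.999, -0.002, -0.005]
contact_force: [-9.2, 0.6, -6.7]
gripper_width: 28.4
grasp_force: 63.2
```

```bash
python3 -c "
from h import *
inhand(15)"
```

```text
in hand: elev 31.4 g 73.8 oy 1.0 oh 1.9 n 9400 med 0.35 G [432.7 117.6  84.3] F [-9.2  0.6 -6.7] w 28.4
```

Call:
carry_out([
  [-0.001, 0, -0.004],
  [-0.003, 0, -0.008],
  [-0.005, 0, -0.0125],
  [-0.007, 0, -0.017],
  [-0.0095, 0, -0.021],
  [-0.012, 0, -0.025],
  [-0.015, 0, -0.029],
  [-0.0185, 0, -0.033],
], roll=[0, 0, 0, 0, 0, 0, 0, 0], claw=[0.02, 0.02, 0.02, 0.02, 0.02, 0.02, 0.02, 0.02])

```text
clock: 30.35
position: [452.8, 120.2, 272.0]
ee_rot: [-0.049, 0.999, -0.002, -0.005]
contact_force: [-9.3, 1.0, -5.9]
gripper_width: 28.6
grasp_force: 65.4
```

```bash
python3 -c "
from h import *
inhand(15)"
```

```text
in hand: elev 47.8 g 70.3 oy 1.0 oh 0.0 n 5760 med 0.57 G [451.3 119.6 117.3] F [-9.3  1.  -5.9] w 28.6
```

Call:
carry_out([
  [0.006, 0, 0.005],
  [0.006, 0, 0.028],
  [0.001, 0, 0.028],
  [-0.0005, 0, 0.026],
  [-0.004, 0, 0.02],
  [-0.0075, 0, 0.014],
  [-0.011, 0, 0.008],
  [-0.015, 0, 0.003],
], roll=[0, 0, 0, 0, 0, 0, 0, 0], claw=[0.02, 0.02, 0.02, 0.02, 0.02, 0.02, 0.02, 0.02])

```text
clock: 31.4
position: [468.1, 121.8, 269.0]
ee_rot: [-0.049, 0.999, -0.002, -0.005]
contact_force: [-7.1, -2.7, -5.0]
gripper_width: 28.4
grasp_force: 66.2
```

```bash
python3 -c "
from h import *
inhand(15)"
```

```text
in hand: elev 59.3 g 68.8 oy 0.9 oh -0.8 n 5378 med 0.61 G [466.6 121.2 114.3] F [-7.1 -2.7 -5. ] w 28.4
```

Call:
carry_out([
  [-0.003, 0, -0.004],
  [-0.0065, 0, -0.008],
  [-0.01, 0, -0.012],
  [-0.014, 0, -0.0155],
  [-0.018, 0, -0.019],
  [-0.0215, 0, -0.0215],
], roll=[0, 0, 0, 0, 0, 0], claw=[0.02, 0.02, 0.02, 0.02, 0.02, 0.02])

```text
clock: 32.2
position: [489.0, 123.9, 289.8]
ee_rot: [-0.049, 0.999, -0.002, -0.006]
contact_force: [-8.7, -0.6, -7.5]
gripper_width: 28.3
grasp_force: 69.9
```

```bash
python3 -c "
from h import *
p,W=inhand(15); save(p,'sl.png')"
```

```text
in hand: elev 82.3 g 68.7 oy 0.9 oh -6.8 n 8572 med 0.34 G [487.2 123.2 135.1] F [-8.7 -0.6 -7.5] w 28.3
```

Call:
carry_out([
  [0.02, 0, 0],
  [0.057, 0, 0.01],
  [0.057, 0, 0.045],
  [0.057, 0, 0.058],
  [0.057, 0, 0.062],
  [0.055, 0, 0.0645],
  [0.05, 0, 0.066],
  [0.046, 0, 0.067],
], roll=[0, 0, 0, 0, 0, 0, 0, 0], claw=[0.02, 0.02, 0.02, 0.02, 0.02, 0.02, 0.02, 0.02])

```text
clock: 33.25
position: [446.2, 120.7, 225.3]
ee_rot: [-0.05, 0.999, -0.0, -0.0]
contact_force: [-8.5, 4.3, 13.7]
gripper_width: 28.4
grasp_force: 72.2
```

```bash
python3 -c "
from h import *
p,W=inhand(15)"
```

```text
in hand: elev 82.8 g 68.6 oy 0.9 oh -6.9 n 8862 med 0.36 G [446.1 120.6  70.6] F [-8.5  4.3 13.7] w 28.4
```

Call:
carry_out([
  [0, 0, -0.005],
  [0.01, 0, -0.005],
  [0.01, 0, -0.002],
  [0.01, 0, -0.0005],
  [0.01, 0, -0.001],
  [0.01, 0, -0.002],
  [0.01, 0, -0.003],
  [0.01, 0, -0.003],
], roll=[0, 0, 0, 0, 0, 0, 0, 0], claw=[0.02, 0.02, 0.02, 0.02, 0.04, 0.05, 0.055, 0.055])

```text
clock: 34.3
position: [436.1, 119.6, 227.7]
ee_rot: [-0.05, 0.999, 0.0, 0.0]
contact_force: [0.2, -0.4, -0.9]
gripper_width: 55.1
grasp_force: 0.0
```

```bash
python3 -c "
from h import *
p,W=inhand(15)"
```

```text
in hand: elev 85.2 g 71.5 oy 0.6 oh -3.3 n 8440 med 0.34 G [436.1 119.6  73. ] F [ 0.2 -0.4 -0.9] w 55.1
```

Call:
carry_out([
  [0, 0, -0.003],
  [0, 0, -0.005],
  [0, 0, -0.005],
], roll=[0, 0, 0], claw=[0.055, 0.055, 0.055])

```text
clock: 34.72
position: [436.1, 119.6, 232.9]
ee_rot: [-0.05, 0.999, 0.0, 0.0]
contact_force: [0.8, 0.5, -0.5]
gripper_width: 55.0
grasp_force: 0.0
```

```bash
python3 -c "
from h import *
p,W=inhand(15); save(p,'sl2.png')"
```

```text
in hand: elev 88.7 g 77.6 oy 0.6 oh 1.1 n 8111 med 0.32 G [436.1 119.6  78.2] F [ 0.8  0.5 -0.5] w 55.0
```

Call:
carry_out([
  [-0.001, 0.0, 0],
  [-0.0015, 0.0, 0.001],
  [-0.0015, 0.0, 0.001],
], roll=[0, 0, 0], claw=[0.055, 0.055, 0.055])

```text
clock: 35.15
position: [437.5, 119.7, 231.5]
ee_rot: [-0.05, 0.999, -0.0, -0.0]
contact_force: [0.4, -0.1, 0.2]
gripper_width: 55.2
grasp_force: 0.0
```

```bash
python3 -c "
from h import *
p,W=inhand(15)"
```

```text
in hand: elev 88.8 g 76.2 oy 1.0 oh -0.1 n 8161 med 0.32 G [437.5 119.7  76.8] F [ 0.4 -0.1  0.2] w 55.2
```

Call:
carry_out([
  [0, 0.0004, 0],
  [0, 0.0004, 0],
  [0, 0.0004, 0],
  [0, 0.0004, -0.03],
  [0, 0.0004, -0.08],
  [-0.03, -0.03, -0.122],
  [-0.07, -0.07, -0.122],
  [-0.11, -0.11, -0.122],
], roll=[0, 0, 0, 0, 0, 0, 0, 0], claw=[0.03, 0.02, 0.02, 0.02, 0.02, 0.02, 0.02, 0.02])

```text
clock: 36.2
position: [558.8, 20.3, 354.1]
ee_rot: [-0.05, 0.999, 0.0, 0.001]
contact_force: [0.8, 1.3, -0.8]
gripper_width: 28.4
grasp_force: 59.4
```

Call:
carry_out([
  [-0.035, -0.045, 0],
  [-0.065, -0.09, 0],
  [-0.073, -0.117, 0],
  [-0.073, -0.117, 0],
  [-0.073, -0.117, 0],
], roll=[0, 0, 0, 0, 0], claw=[0.02, 0.02, 0.02, 0.02, 0.02])

```text
clock: 36.83
position: [641.9, -87.7, 352.9]
ee_rot: [-0.05, 0.999, 0.0, -0.001]
contact_force: [0.3, 0.3, -0.6]
gripper_width: 28.6
grasp_force: 59.5
```

Run:
```python
from h import *
p,W=inhand(15); ring(W,(572,-95))
S=[shot('top') for i in range(3)]
print(np.mean([s['state']['position'] for s in S],0))
V=cloud(S[-1]); P=V[(np.hypot(V[...,0]-472,V[...,1]-341)<22)&(V[...,2]>75)&(V[...,2]<160)]
if len(P): z=P[:,2].max(); print('stout',len(P),z,P[P[:,2]>z-4].mean(0))
```

```text
in hand: elev 88.9 g 76.7 oy 1.0 oh -0.0 n 8102 med 0.32 G [641.6 -87.6 198.2] F [ 0.3  0.3 -0.6] w 28.6
ring z 59.9 rect [570.7 -94.7] [90.3 90.4] 14.7 hole [570.7 -94.7] r 16.2 36 res 0.08
[641.86702744 -87.07162785 353.51996263]
stout 248 137.9581127603699 [471.49793456 338.36202998 135.75851523]
```

Call:
carry_out([
  [0.045, -0.001, 0],
  [0.0722, -0.0013, 0.02],
  [0.0722, -0.0013, 0.045],
  [0.0722, -0.0013, 0.053],
  [0.0722, -0.0013, 0.053],
  [0.0722, -0.0013, 0.053],
], roll=[0, 0, 0, 0, 0, 0], claw=[0.02, 0.02, 0.02, 0.02, 0.02, 0.02])

```text
clock: 37.78
position: [571.2, -96.2, 301.5]
ee_rot: [-0.05, 0.999, -0.0, 0.001]
contact_force: [-0.9, 0.6, -1.1]
gripper_width: 28.4
grasp_force: 59.5
```

Run:
```python
from h import *
p,W=inhand(15)
S=[shot('top') for i in range(4)]
print(np.mean([s['state']['position'] for s in S],0).round(2))
# see tilt of bottle from scene cam: body left/right edge centre line
q=shot('scene'); V=cloud(q); C=q['img'].astype(int)
m=(np.hypot(V[...,0]-570,V[...,1]+95)<45)&(V[...,2]>65)&(V[...,2]<130)&(C[...,0]>C[...,2]*1.5); P=V[m]
for z in range(70,126,8):
    r=P[abs(P[:,2]-z)<4]
    if len(r)>5: print(z,len(r),np.round(r.mean(0),1))
```

```text
in hand: elev 89.6 g 76.7 oy 0.9 oh -0.2 n 8881 med 0.39 G [571.5 -96.2 146.8] F [-0.9  0.6 -1.1] w 28.4
[570.96 -96.32 301.37]
70 18 [585.6 -91.3  70.7]
78 30 [583.1 -87.8  77.4]
86 32 [583.9 -88.7  85.3]
94 9 [581.9 -92.6  93.4]
118 9 [582.7 -86.9 119.4]
```

Call:
carry_out([
  [0.0005, 0.0005, 0.004],
  [0.0005, 0.0005, 0.008],
  [0.0005, 0.0005, 0.011],
  [0.0005, 0.0005, 0.013],
  [0.0005, 0.0005, 0.015],
  [0.0005, 0.0005, 0.015],
], roll=[0, 0, 0, 0, 0, 0], claw=[0.02, 0.02, 0.02, 0.02, 0.02, 0.02])

```text
clock: 38.83
position: [570.0, -96.0, 285.4]
ee_rot: [-0.05, 0.999, -0.0, -0.0]
contact_force: [-0.3, -0.7, -0.5]
gripper_width: 28.1
grasp_force: 59.5
```

Call:
carry_out([
  [0, 0, 0.006],
  [0, 0, 0.013],
  [0, 0, 0.02],
  [0, 0, 0.027],
  [0, 0, 0.034],
  [0, 0, 0.039],
  [0, 0, 0.0415],
  [0, 0, 0.0415],
], roll=[0, 0, 0, 0, 0, 0, 0, 0], claw=[0.02, 0.02, 0.02, 0.02, 0.02, 0.02, 0.02, 0.02])

```text
clock: 39.83
position: [570.0, -96.0, 244.0]
ee_rot: [-0.05, 0.999, -0.0, -0.0]
contact_force: [-0.0, 0.4, -1.2]
gripper_width: 28.7
grasp_force: 59.5
```

Call:
carry_out([
  [0, 0, 0.001],
  [0, 0, 0.002],
  [0, 0, 0.003],
  [0, 0, 0.003],
], roll=[0, 0, 0, 0], claw=[0.02, 0.02, 0.02, 0.02])

```text
clock: 40.33
position: [570.2, -95.9, 241.8]
ee_rot: [-0.05, 0.999, -0.0, 0.0]
contact_force: [-0.2, 0.1, 4.1]
gripper_width: 28.5
grasp_force: 59.8
```

Call:
carry_out([
  [0, 0, 0],
  [0, 0, 0],
  [0, 0, 0],
  [0, 0, 0],
  [0, 0, -0.04],
  [0, 0, -0.1],
  [0, 0, -0.15],
  [-0.04, 0, -0.16],
], roll=[0, 0, 0, 0, 0, 0, 0, 0], claw=[0.035, 0.055, 0.065, 0.065, 0.065, 0.07, 0.07, 0.07])

```text
clock: 41.32
position: [609.1, -92.3, 407.3]
ee_rot: [-0.05, 0.999, -0.0, 0.005]
contact_force: [1.7, 0.4, -1.0]
gripper_width: 70.0
grasp_force: 0.0
```

Call:
carry_out([
  [-0.03, 0, 0],
  [-0.06, 0, -0.02],
  [-0.06, 0, -0.02],
], roll=[0, 0, 0], claw=[0.07, 0.07, 0.07])

```text
clock: 41.7
position: [671.1, -85.8, 421.6]
ee_rot: [-0.05, 0.999, -0.0, 0.001]
contact_force: [-0.6, 0.4, 0.9]
gripper_width: 69.9
grasp_force: 0.0
```

```bash
cat >> h.py <<'E'
def standing(W,c,r):
    D=W-np.array([c[0],c[1],0]); P=D[(np.hypot(D[...,0],D[...,1])<r+6)&(D[...,2]>66)&(D[...,2]<150)]
    rn=8 if r==15 else 9
    def res(q):
        x,y,tx,ty,z0=q; h=P[:,2]-z0; rho=np.hypot(P[:,0]-x-tx*h,P[:,1]-y-ty*h); R_=np.interp(h,[88,104],[r,rn])
        return np.where((rho<R_-1.5)&(h>115),h-124,rho-R_)
    s=least_squares(res,[0,0,0,0,10],loss='soft_l1',x_scale=[1,1,.02,.02,1]); print('standing foot',(np.array(c)+s.x[:2]).round(1),'tilt',s.x[2:4].round(3),'z0',s.x[4].round(1),len(P),np.median(abs(s.fun)).round(2))
E
python3 - <<'E'
from h import *
p=shot('wrist'); W=cloud(p); ring(W,(570.7,-94.7)); standing(W,(570.7,-94.7),15)
t=shot('top'); V=cloud(t); standing(V,(471.8,339.7),20); standing(V,(570,-95),15)
s=shot('scene'); img=np.hstack([cv2.resize(p['img'],(400,300)),cv2.resize(s['img'],(400,300))]); cv2.imwrite('pics/end.png',cv2.cvtColor(img,cv2.COLOR_RGB2BGR))
E
```

```text
ring z 59.9 rect [570.5 -94.6] [90.3 90.3] 14.9 hole [568.9 -95.1] r 17.4 36 res 0.23
standing foot [574.7 -96.1] tilt [-0.036  0.013] z0 9.9 1123 0.33
standing foot [472.3 338.3] tilt [-0.     0.014] z0 9.7 265 0.71
standing foot [570.3 -97.7] tilt [0.011 0.018] z0 11.4 156 0.72
```

View pics/end.png

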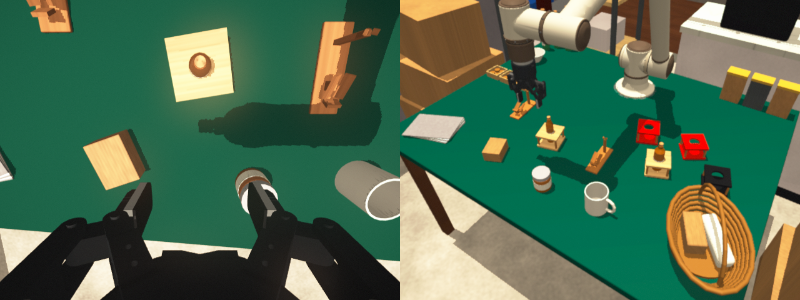

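Both bottles stand cork up in their rings, slim at (200,63) in the left half and stout at (660,155) in the right half. Their feet measure about 10 mm above the table, so both are seated, and the mug, jar and gift box haven't moved. I'm handing in now.

```bash
python3 -c "
from bench import *
print(job_done())"
```

```text
the job is handed in; nothing more can be done
None
```

I stood both bottles upright and released them in their matching ring stands, feet down on the base boards at about 42 s by the robot's clock, and handed the job in; no verdict came back.

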